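# Ready the tilting mixer stand for service

## Task

Get the tilting mixer stand ready for a colleague to service: set the loose cover on the stand's cup so that it sits seated and level, without dropping it, and let go of it. Then, with the frame still leaning forward on its stop, flip the kickstand over and all the way down behind the frame; only after that swing the frame upright by its top bar until the kickstand's foot bears on the rubber pad, and finish while still holding the frame there by the bar, because it tips forward again if let go. Leave the other things on the bench where they are.

Things in the scene. Friction and masses are not known exactly. Their poses are not given: they have to be found in the camera images.
- stand_base: fixed grey base plate 230 x 250 x 12 mm. Origin on the worktop under the frame's hinge line; x points to the stand's rear (away from the robot at yaw 0), y along the hinge line, z up. It reaches -120 to +110 mm in x, -165 to +85 mm in y. The cup stands at x = 0, y = -120 mm, the rubber pad at x = +72 mm, y = 0.
- cup_rim (a point): centre of the mouth of the open steel cup fixed on the base, at rim height (78 mm above the worktop). Cup outer diameter 68 mm, inner diameter 60 mm, 58 mm deep outside. Axes as the base's.
- cover: loose round steel cover, 90 g, upright on the worktop, origin at the centre of its underside. Plug 54 mm across from z = 0 to 7 mm, disc 76 mm across from 7 to 12 mm, narrow neck, black knob 20 mm across from 18 to 38 mm to pinch from above (tips stay above the disc). Seated, the plug is in the cup, the disc on the rim, the origin 7 mm below cup_rim.
- frame (a joint): hinge of the frame (two uprights 100 mm apart, grey drive housing at the front, 0.85 kg in all). 0 = leaning forward 0.45 rad on its stop (start), 0.45 = upright, 0.80 = rear limit. Little friction; it tips forward by its weight: about 4 N at the bar leaning, 2 N upright. With the kickstand down the foot meets the pad at about 0.45; with it up nothing stops it there.
- frame_hinge (a point): middle of the frame's hinge line, 34 mm above the worktop. Axes turn with the frame: y along the hinge line (the base's y), z up along the frame, x to its rear.
- grip_bar: round steel bar across the frame's top, 14 mm in diameter, 116 mm long along y, origin at its centre, 160 mm from the hinge along the frame's z; uprights 50 mm either side of its centre. Pinch it from above, fingers closing across it; it can turn between the pads. The drive housing's top is 43 mm below it along the frame.
- kickstand (a joint): hinge of the kickstand at the frame's rear, axis along the base's y. 0 = stowed, straight up along the frame (start); grows as the leg swings over to the rear and down; 2.70 = fully down on its stop. With the frame leaning it is straight up (over centre) at 0.45: short of that it falls back to 0, past it it drops to 2.70 by its own weight. 60 g, hardly any friction.
- kickstand_pivot (a point): centre of the kickstand's hinge: at x = +20 mm, z = 100 mm in the frame's axes (frame_hinge).
- kickstand_foot (a point): centre of the kickstand's foot, a rubber crossbar 14 mm in diameter, 64 mm long along y, at the free end of the flat leg (8 x 14 mm), 123 mm from the pivot. Stowed it stands 63 mm beyond the grip bar, at the top of everything, and can be pinched from above across 14 mm.
- foot_pad: rubber pad on the base behind the frame, 36 x 80 x 4 mm, its top 16 mm above the worktop; the kickstand's foot comes to bear on it. Origin at the centre of its underside.
- petri_stack: stack of three clear petri dishes, 69 mm across, 48 mm high; origin at the centre of its underside; a bystander
- tape_roll: roll of tape lying flat, 68 mm across, 18 mm high; origin at the centre of its underside; a bystander
- orange_cap: ribbed tube cap, 40 mm across, 27 mm high; origin at the centre of its underside; a bystander
- marker: marker pen lying flat, 126 mm long, 14 mm thick; origin in the middle of its underside; a bystander
- vial: small glass vial with screw cap, 26 mm across, 55 mm high; origin at the centre of its underside; a bystander
Not all that is in view belongs to the job. What is shaped like the cover but blue or brown is not meant.

How it is judged:
By the outcome, as a careful person would: the job done as asked, in the order asked, and still so for the second after the job is handed in, while the arm keeps its last pose, push and grip.
It also fails if it takes over 58 s, if anything falls off the work surface, if the arm or the gripper's body presses on something with over 40 N, if the wrist force passes 120 N, or if a joint passes its speed limit or range.

## Robot

A 6-joint arm with a two-finger parallel gripper is mounted at the origin on a cart in front of the work surface, level with it; the furniture and walls round the work are solid. World frame = base frame: x ahead of the robot, y to its left, z up, the work surface at z = 0. Lengths are in mm, angles in rad, forces in N, time in s.
With the tool pointing down it reaches from about 350 to 875 mm from the base axis. Payload 4.2 kg.
Tool frame: the origin (TCP) lies midway between the tips of the shut fingers; the grasp point (between the pads) lies 19 mm behind it; z points along the fingers, y is the line along which they close (so a half turn about z gives the same grasp; the last joint's range is limited). The gripper opens to 85 mm and grips with 20 to 120 N. Pads are 22 mm wide; open, the fingers measure 114 mm over their backs; the gripper's body (76 mm by 85 mm) begins 54 mm behind the grasp point. The pads swing forward as they close: fully open they stand 13 mm farther back than shut.
Start: joints at [1.589, 0.385, 0.008, 0, -1.194, -0.259], TCP at [149.018, 606.954, 231.312] pointing down, gripper open.
Joint ranges: [-3.14, 3.14], [-1.21, 2.06], [-1.07, 1.41], [-3.16, 2.05], [-2.99, -0.16], [-3.1, 3.1]. Speed limits (rad/s): [2.79, 2.79, 3.14, 3.14, 3.14, 3.14].

## Interface

Orientations are given as a unit quaternion [x, y, z, w].
In Python, from bench import * gives the robot as it stands.
- The arm moves only by the tool drive_tool, never from a script. Its argument "plan" is a list that holds one entry, the list of rows, each a list of 5 numbers: the closure, from -1 (fully open) to 1 (shut), then the shift along the world's x, y, z in mm, then the turn about the world's z in degrees. A call has 1 to 20 rows; each row shifts and turns the commanded pose from where the row before left it; what a row does not reach is not made up. A row lasts 1/12 s, in which the tool goes at most 41.7 mm and 7.16 degrees, less where a joint would pass 70% of its speed; a pose out of reach is approached as far as the arm can. A call is refused whole if a number of a shift passes 41.7 or a number of a turn 7.16, either way. A call with a gripper value outside its range is refused whole. The fingers move at their own pace and stop on an object; the grip force is fixed at half the most. Time passes only in rows, so rows that do not move let the fingers close. It gives the time, the measured TCP pose, the force, the opening and the grip force at its end, in the units of the state.
- read_state(): the state, without advancing time (a new reading comes with each control period).
- get_image(name): name is "scene" or "top" or "wrist"; returns (picture, depth): 480x640x3 uint8, red, green, blue; 480x640 float32, mm along the optical axis (not along the pixel's ray), 0 where there is no reading.
- camera_model(name): a dict with "fx", "fy", "cx", "cy" (pixels), "R" (3x3) and "t" (3): a world point X has camera coordinates R X + t; the wrist camera has in their place "mount" (4x4, takes a point from camera to tool coordinates, whose origin is the TCP and whose axes are the flange's). Camera axes: x right, y down, z forward; pixel columns grow to the right and rows downward; lengths in mm; the calibration is good to about 2 mm. A picture is of the moment at which its call begins: read the wrist's pose just before it. camera_model takes no time and is no camera call.
- job_done(): hands the job in; it is judged then, once.
The state is a dict: "clock": time; "joints": joint angles; "joint_vel": joint speeds; "joint_efforts": joint torques, N m; "position": TCP position; "ee_rot": TCP orientation; "contact_force": force on the tool from outside, world axes, zero at the start; "wrist_torque": the same for the moment, N m; "gripper_width": finger opening in mm; "grasp_force": force on a finger pad.
Only numpy, scipy, OpenCV 4.12 (cv2) and the standard library are available. Lean on these libraries where they do the work, as an engineer would, in place of code of your own. Each camera call takes 0.05 s, during which the arm holds its last target. There are 200 camera calls.

## Working session

There is one attempt and no reset: what is moved stays moved. The work goes in short steps, Python scripts to look and compute and a tool call to move; the robot and the scene stay as the last step left them, time stands still between calls to the robot, and variables do not carry over. Pictures are saved under pics/ and viewed, at most 10 in all, crops included, and the job is handed in when it is done.

Besides the shell and the picture viewer there is one more tool, called by a JSON object that holds its "fn" and its "kwargs", one argument or row to a line. drive_tool: Moves the arm, as the interface text tells. Its arguments: {"type":"object","properties":{"plan":{"type":"array"}},"required":["plan"]}

```bash
ls; mkdir -p pics; cat > h.py <<'E'
from bench import *
import numpy as np, cv2
def snap(n,f):
    p,d=get_image(n); cv2.imwrite(f'pics/{f}.png',p[:,:,::-1]); np.save(f'pics/{f}.npy',d); return p,d
def w(n,d,u,v):
    m=camera_model(n); z=np.median([x for x in d[v-1:v+2,u-1:u+2].ravel() if x>0])
    c=np.array([(u-m['cx'])/m['fx']*z,(v-m['cy'])/m['fy']*z,z]); return np.array(m['R']).T@(c-np.array(m['t']))
E
python3 - <<'E'
from h import *
snap('scene','s0');snap('top','t0')
print(read_state())
for n in('scene','top'):
    m=camera_model(n);print(n,m)
E
```

```text
pics
{'clock': 0.1, 'joints': array([ 1.58861410e+00,  3.85496028e-01,  6.74533429e-03, -4.33184010e-04,
       -1.19399624e+00, -2.58648355e-01]), 'joint_vel': array([-8.01667726e-04, -3.55380304e-03,  4.03284744e-03,  1.89742736e-03,
        1.60707351e-03, -2.74528324e-05]), 'joint_efforts': array([-5.93128352e-04, -3.93316340e+01,  1.88931710e+01,  4.19792667e+00,
       -2.55035207e-03,  3.26094842e-06]), 'position': array([148.89847877, 606.46180514, 230.31464467]), 'ee_rot': array([ 9.92748743e-01, -1.20203752e-01, -6.50090526e-05,  9.93739709e-04]), 'contact_force': array([ 0.624761  , -0.49930286,  0.88293399]), 'wrist_torque': array([ 0.01016316, -0.04519082, -0.07340473]), 'grasp_force': 0.0, 'gripper_width': 85.31010263631717}
scene {'fx': 599.5065072584104, 'fy': 599.5065072584104, 'cx': 318.9717076796254, 'cy': 239.7372891371479, 'R': array([[ 0.59227796, -0.80564247,  0.01212573],
       [-0.44377314, -0.33873241, -0.829654  ],
       [ 0.67251187,  0.4860047 , -0.55814623]]), 't': array([-242.22623237,  390.2527458 , 1122.80642616])}
top {'fx': 508.1850817895396, 'fy': 508.1850817895396, 'cx': 315.0466548131992, 'cy': 236.32132219396706, 'R': array([[ 0.01694478, -0.99985012, -0.00355068],
       [-0.99903905, -0.01678726, -0.04048671],
       [ 0.04042104,  0.00423331, -0.99917377]]), 't': array([  57.84528262,  498.95259894, 1545.22290811])}
```

View pics/s0.png

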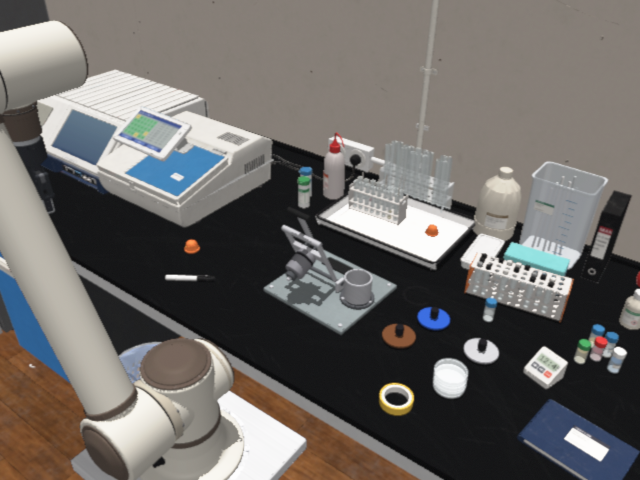

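View pics/t0.png

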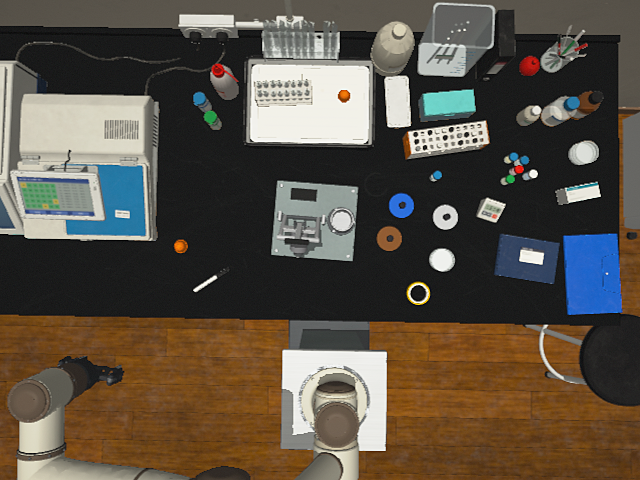

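Three objects have the cover's shape in top: blue (401,205), brown (389,238) and steel-grey with a black knob (445,217), which is at (482,350) in scene. The grey one fits the description. The disc at (441,260) is the petri stack. I'll confirm with an enlarged crop and measure.

```bash
python3 - <<'E'
from h import *
t=cv2.imread('pics/t0.png');s=cv2.imread('pics/s0.png')
a=cv2.resize(t[170:280,260:470],None,fx=3.8,fy=3.8,interpolation=cv2.INTER_CUBIC)[:, :800]
b=cv2.resize(s[220:380,250:510],(290,178))
b=cv2.resize(s[215:275,260:400],(420,180),interpolation=cv2.INTER_CUBIC)
c=cv2.resize(s[325:375,440:520],(288,180),interpolation=cv2.INTER_CUBIC)
o=np.zeros((600,800,3),np.uint8);o[:a.shape[0],:a.shape[1]]=a;o[420:600,:420]=b;o[420:600,430:718]=c
cv2.imwrite('pics/c0.png',o)
d=np.load('pics/t0.npy');ds=np.load('pics/s0.npy')
for u,v in [(445,217),(441,217),(453,217),(437,217),(445,226),(341,220),(330,218),(352,220),(341,209),(342,232),(302,195),(279,185),(353,188),(350,255),(275,252)]: print(u,v,w('top',d,u,v).round(1))
for u,v in [(482,344),(475,353)]: print('s',u,v,w('scene',ds,u,v).round(1))
E
```

```text
445 217 [ 561.5 -323.7   38.1]
441 217 [ 563.3 -317.5   14.2]
453 217 [ 564.1 -354.6   12.2]
437 217 [ 563.3 -306.    11.2]
445 226 [ 536.  -330.2   12.8]
341 220 [548.  -11.6  27.2]
330 218 [553.9  21.7  22.2]
352 220 [545.4 -42.   70. ]
341 209 [576.8  -8.8  76.7]
342 232 [511.8 -15.3  25.6]
302 195 [623.3 108.2  17.9]
279 185 [653.5 179.5  13.1]
353 188 [648.1 -47.6  12.5]
350 255 [442.6 -41.3  13. ]
275 252 [447.8 187.4  15.5]
s 482 344 [ 554.2 -335.7   35.9]
s 475 353 [ 543.5 -328.    12.6]
```

View pics/c0.png

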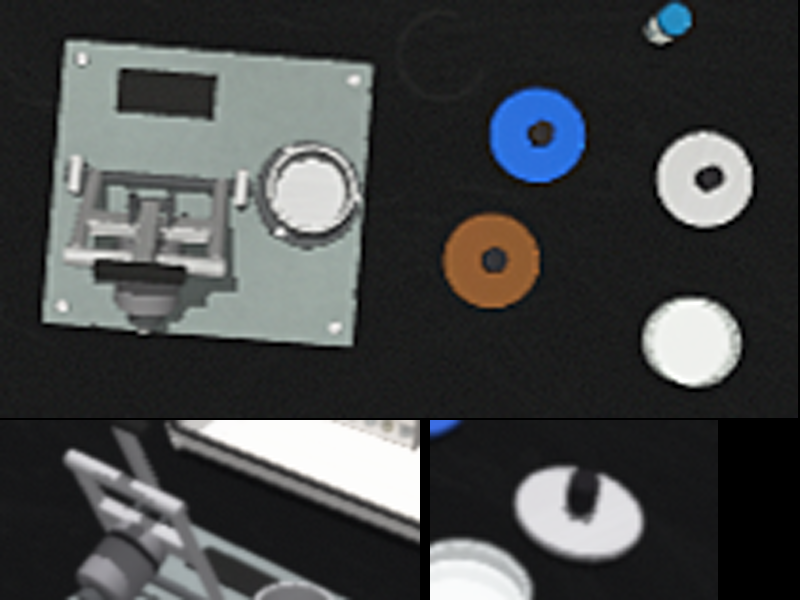

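The crop confirms it: the cover at crop (705,179), top px (445.5,217.1), is plain light-grey steel with a black knob. The base corners are at crop (67,41), (372,65), (352,346) and (42,322). The frame leans toward the robot, with the grip bar at crop (65,258)–(225,268) and the black foot bar at (95–187,272).

```bash
cat >> h.py <<'E'
def ray(n,u,v,z):
    m=camera_model(n);R=np.array(m['R']);t=np.array(m['t']);C=-R.T@t
    r=R.T@np.array([(u-m['cx'])/m['fx'],(v-m['cy'])/m['fy'],1]);return C+r*(z-C[2])/r[2]
def proj(n,X):
    m=camera_model(n);c=np.array(m['R'])@X+np.array(m['t']);return np.array([c[0]/c[2]*m['fx']+m['cx'],c[1]/c[2]*m['fy']+m['cy']])
E
python3 - <<'E'
from h import *
P=np.array([ray('top',260+a/3.8,170+b/3.8,12)[:2] for a,b in[(67,41),(372,65),(352,346),(42,322)]])
L=np.array([(110,85),(110,-165),(-120,-165),(-120,85)],float)
A=P-P.mean(0);B=L-L.mean(0)
yaw=np.arctan2((B[:,0]*A[:,1]-B[:,1]*A[:,0]).sum(),(A*B).sum())
R=np.array([[np.cos(yaw),-np.sin(yaw)],[np.sin(yaw),np.cos(yaw)]])
o=P.mean(0)-R@L.mean(0);print('yaw',np.degrees(yaw),'o',o,'res',(P-(L@R.T+o)).round(1).tolist())
def S(x,y,z): return np.array([*(R@[x,y]+o),z])
def F(x,y,z,q=-.45): return S(x*np.cos(q)+z*np.sin(q),y,34-x*np.sin(q)+z*np.cos(q))
pts=dict(cup=S(0,-120,78),cupL=S(0,-86,78),cupF=S(-34,-120,78),pad=S(72,0,16),bar=F(0,0,160),barl=F(0,58,160),barr=F(0,-58,160),foot=F(20,0,223),piv=F(20,0,100),barup=F(0,0,160,0))
for k,v in pts.items():
    u=proj('top',v);print(k,v.round(1),'top',u.round(1),'crop',((u-[260,170])*3.8).round(),'scene',proj('scene',v).round(1))
# cover disc by colour
p=cv2.imread('pics/t0.png')
for n,(x0,y0,x1,y1),f in(('top',(428,200,463,235),'t0'),('scene',(458,330,505,366),'s0')):
    g=cv2.imread(f'pics/{f}.png')[y0:y1,x0:x1].min(2);m=(g>95).astype(np.uint8)
    c=max(cv2.findContours(m,0,2)[0],key=cv2.contourArea);e=cv2.fitEllipse(cv2.convexHull(c));u=np.array(e[0])+[x0,y0]
    print(n,e,u,ray(n,*u,10 if n=='scene' else 12).round(1))
ds=np.load('pics/s0.npy')
E
```

```text
yaw -3.5527313563073277 o [552.79839546 107.4533258 ] res [[-1.3, -1.4], [-1.2, 1.4], [1.5, 0.1], [1.0, -0.1]]
cup [545.4 -12.3  78. ] top [342.  219.7] crop [312. 189.] scene [357.1 276.2]
cupL [547.5  21.6  78. ] top [330.5 218.7] crop [268. 185.] scene [345.9 270.7]
cupF [511.4 -10.2  78. ] top [341.2 231.2] crop [308. 233.] scene [348.5 282.9]
pad [624.7 103.   16. ] top [303.7 194.7] crop [166.  94.] scene [336.  264.3]
bar [483.3 111.8 178.1] top [298.1 238.9] crop [145. 262.] scene [300.2 235.5]
barl [486.9 169.7 178.1] top [276.9 237.2] crop [ 64. 255.] scene [282.  226.8]
barr [479.7  53.9 178.1] top [319.3 240.6] crop [225. 268.] scene [319.3 244.7]
foot [474.  112.3 243.5] top [296.9 241.6] crop [140. 272.] scene [297.3 213.2]
piv [527.4 109.  132.7] top [299.9 223.9] crop [152. 205.] scene [312.3 243.5]
barup [552.8 107.5 194. ] top [299.9 213. ] crop [152. 164.] scene [319.4 217.9]
top ((16.984329223632812, 16.690166473388672), (24.82982635498047, 25.37864112854004), 94.06774139404297) [444.98432922 216.69016647] [ 564.6 -330.2   12. ]
scene ((22.761140823364258, 20.234859466552734), (24.337627410888672, 36.486785888671875), 105.70623016357422) [480.76114082 350.23485947] [ 562.  -333.9   10. ]
```

{"fn": "drive_tool", "kwargs": {
  "plan": [
    [[-1,22,-30,20,-6],[-1,22,-30,20,-6],[-1,22,-30,20,-6],[-1,22,-30,20,-6],[-1,22,-30,20,-6],[-1,22,-30,0,-6],[-1,22,-30,0,-6],[-1,22,-30,0,-6],[-1,22,-30,0,-6],[-1,22,-30,0,-6],[-1,6,-40,0,-6],[-1,6,-40,0,-6],[-1,6,-40,0,-6],[-1,6,-40,0,-1.75],[-1,6,-40,0,0],[-1,6,-40,0,0],[-1,6,-40,0,0],[-1,6,-40,0,0],[-1,6,-40,0,0],[-1,6,-40,0,0]]
  ]
}}

```text
clock: 1.77
position: [427.0, -93.0, 329.9]
ee_rot: [-0.685, 0.729, 0.0, 0.0]
contact_force: [0.3, 1.7, -0.3]
gripper_width: 85.3
grasp_force: 0.0
```

{"fn": "drive_tool", "kwargs": {
  "plan": [
    [[-0.3,19,-34,-15,0],[-0.3,19,-34,-15,0],[-0.3,19,-34,-20,0],[-0.3,19,-34,-20,0],[-0.3,19,-34,-20,0],[-0.3,19,-34,-20,0],[-0.3,20,-34,-21,0],[-0.3,0,0,0,0],[-0.3,0,0,0,0],[-0.3,0,0,0,0],[-0.3,0,0,0,0]]
  ]
}}

```text
clock: 2.68
position: [556.5, -319.5, 205.8]
ee_rot: [-0.685, 0.728, -0.001, 0.0]
contact_force: [-0.1, -0.3, 1.3]
gripper_width: 55.8
grasp_force: 0.0
```

```bash
cat >> h.py <<'E'
from scipy.spatial.transform import Rotation as Ro
def wr(s,d,u,v,Z=None):
    m=camera_model('wrist')
    M=np.array(m['mount']);R=Ro.from_quat(s['ee_rot']).as_matrix()
    f=np.array([(u-m['cx'])/m['fx'],(v-m['cy'])/m['fy'],1])
    if Z is None: return R@(M[:3,:3]@(f*np.median(d[v-1:v+2,u-1:u+2]))+M[:3,3])+s['position']
    C=R@M[:3,3]+s['position'];r=R@M[:3,:3]@f;return C+r*(Z-C[2])/r[2]
E
python3 - <<'E'
from h import *
s=read_state();p,d=snap('wrist','w0');print(s['position'],s['ee_rot'],s['gripper_width'],s['clock'],camera_model('wrist')['mount'])
E
```

```text
[ 556.51567637 -319.47063562  205.83076183] [-6.85216114e-01  7.28339002e-01 -9.71019819e-04  4.83139192e-04] 55.826328639768235 2.6833 [[-7.96176223e-04 -9.59417733e-01 -2.81987554e-01  7.23841149e+01]
 [ 9.99998983e-01 -4.30173976e-04 -1.35984325e-03 -8.04055320e-01]
 [ 1.18335402e-03 -2.81988350e-01  9.59417099e-01 -1.42226235e+02]
 [ 0.00000000e+00  0.00000000e+00  0.00000000e+00  1.00000000e+00]]
```

View pics/w0.png

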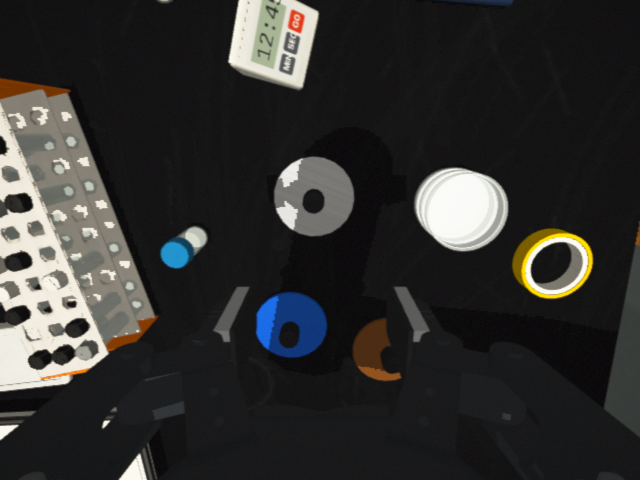

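The wrist view shows the steel cover disc centred at (314,196) with its knob at (314,201), and the petri stack to its right at (462,208).

```bash
python3 - <<'E'
from h import *
import bench
s=dict(position=np.array([556.5157,-319.4706,205.8308]),ee_rot=[-.685216,.728339,-.000971,.000483])
p=cv2.imread('pics/w0.png');d=np.load('pics/w0.npy')
g=cv2.GaussianBlur(p,(3,3),0).min(2)[145:250,262:370];m=(g>80).astype(np.uint8)
c=max(cv2.findContours(m,0,2)[0],key=cv2.contourArea);e=cv2.fitEllipse(cv2.convexHull(c));print(e)
u=np.array(e[0])+[262,145];print(u,wr(s,d,*u,12),wr(s,d,314,201),wr(s,d,314,201,38))
E
```

```text
((51.14895248413086, 50.918785095214844), (78.85140991210938, 79.93706512451172), 107.7750473022461)
[313.14895248 195.9187851 ] [ 564.80905185 -333.66838811   12.        ] [ 563.44448227 -333.5544569    37.52938668] [ 563.42807475 -333.64250737   38.        ]
```

{"fn": "drive_tool", "kwargs": {
  "plan": [
    [[-0.3,4,-7,-20,0],[-0.3,3.5,-6.5,-30,0],[-0.3,0,0,-35,0],[-0.3,0,0,-30,0],[-0.3,0,0,-25,0],[-0.3,0,0,0,0],[-0.3,0,0,0,0],[-0.3,0,0,0,0]]
  ]
}}

```text
clock: 3.4
position: [565.6, -333.7, 67.5]
ee_rot: [-0.685, 0.728, -0.002, 0.001]
contact_force: [1.3, 0.2, -0.2]
gripper_width: 55.5
grasp_force: 0.0
```

{"fn": "drive_tool", "kwargs": {
  "plan": [
    [[-0.3,-1.5,0,-15,0],[-0.3,0,0,-15,0],[-0.3,0,0,-12,0],[-0.3,0,0,-8,0],[-0.3,0,0,0,0],[-0.3,0,0,0,0]]
  ]
}}

```text
clock: 3.9
position: [562.9, -333.7, 15.0]
ee_rot: [-0.685, 0.729, -0.0, 0.0]
contact_force: [0.1, 0.0, 0.6]
gripper_width: 55.6
grasp_force: 0.0
```

{"fn": "drive_tool", "kwargs": {
  "plan": [
    [[1,0,0,0,0],[1,0,0,0,0],[1,0,0,0,0],[1,0,0,0,0],[1,0,0,0,0],[1,0,0,0,0]]
  ]
}}

```text
clock: 4.4
position: [563.1, -333.8, 15.3]
ee_rot: [-0.685, 0.729, -0.001, 0.0]
contact_force: [0.3, 0.3, 4.8]
gripper_width: 18.0
grasp_force: 58.9
```

{"fn": "drive_tool", "kwargs": {
  "plan": [
    [[1,0,0,5,0],[1,0,0,15,0],[1,0,0,30,0],[1,0,0,35,0],[1,0,0,30,0],[1,0,0,15,0],[1,0,10,0,0],[1,-1,20,0,0],[1,-2,30,0,0],[1,-2,30,0,0],[1,-2,30,0,0],[1,-2,30,0,0],[1,-2,30,0,0],[1,-2,30,0,0],[1,-2,30,0,0],[1,-2,30,0,0],[1,-2,20,0,0],[1,0,10,0,0],[1,0,0,0,0],[1,0,0,0,0]]
  ]
}}

```text
clock: 6.07
position: [542.7, -33.2, 143.3]
ee_rot: [-0.685, 0.728, 0.001, -0.001]
contact_force: [-0.4, 0.2, -1.5]
gripper_width: 17.6
grasp_force: 58.7
```

```bash
python3 - <<'E'
from h import *
s=read_state();p,d=snap('wrist','w1');print(s['position'].tolist(),s['ee_rot'].tolist(),s['contact_force'],s['gripper_width'],s['clock'])
E
```

```text
[542.6832691847599, -33.232586447177155, 143.3226992011291] [-0.6852169857791397, 0.7283381977107142, 0.0006311130496351288, -0.0008682462653475182] [-0.40669947  0.1707476  -1.48203292] 17.61684950602312 6.0667
```

View pics/w1.png

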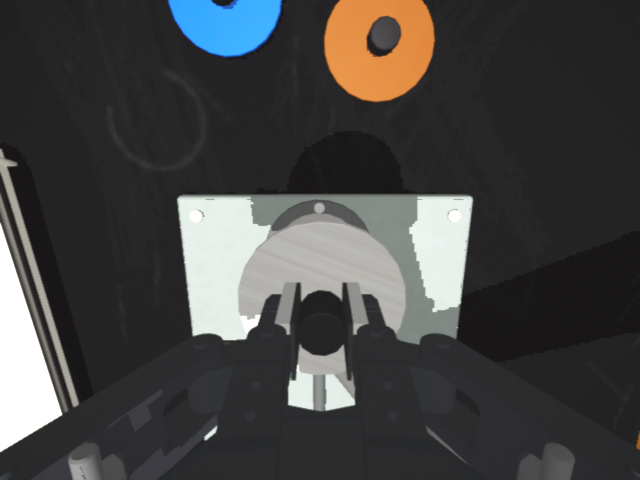

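The cover is held level with its disc centred near (322,300). The base's right edge runs from (179,196) to (473,196), and the cup's foot flange is under the cover.

```bash
python3 - <<'E'
from h import *
s=dict(position=np.array([542.683,-33.2326,143.3227]),ee_rot=[-0.685217,0.728338,0.000631,-0.000868])
d=np.load('pics/w1.npy')
a=wr(s,d,179,196,12);b=wr(s,d,473,196,12);print(a,b,np.linalg.norm(a-b),d[205,230],wr(s,d,230,215))
e=(b-a)/np.linalg.norm(b-a);yaw=np.arctan2(-e[1],-e[0]);print('yaw',np.degrees(yaw))
R=np.array([[np.cos(yaw),-np.sin(yaw)],[np.sin(yaw),np.cos(yaw)]])
mid=(a+b)[:2]/2; print('cup from edge',mid+R@[5,45])
# bolt heads
c=wr(s,d,195,216,12);f=wr(s,d,455,216,12);print('bolts',c,f,'bolt mid->cup x',((c+f)/2)[:2]+R@[5,0])
print('cover disc centre',wr(s,d,322,300),'disc L/R',wr(s,d,242,290),wr(s,d,402,290))
p=cv2.imread('pics/w1.png')
E
```

```text
[650.89513652 -64.46501801  12.        ] [425.66624262 -50.49437758  12.        ] 225.66176779466588 277.4949 [614.0458551  -47.0400726   11.22327951]
yaw -3.5494313418640426
cup from edge [546.05703248 -12.87556692]
bolts [641.16768831 -48.10240796  12.        ] [438.78947675 -35.5383599   12.        ] bolt mid->cup x [544.96899132 -42.12993217]
cover disc centre [542.86899465 -41.33089692 155.93119793] disc L/R [578.43134294 -40.12961274 139.21322197] [507.76054164 -36.07898519 139.97282695]
```

{"fn": "drive_tool", "kwargs": {
  "plan": [
    [[1,1,8,0,0],[1,1.7,8,-8,0],[1,0,4.8,-14,0],[1,0,0,-14,0],[1,0,0,-6,0],[1,0,0,0,0],[1,0,0,0,0]]
  ]
}}

```text
clock: 6.7
position: [546.3, -12.9, 102.0]
ee_rot: [-0.685, 0.729, 0.0, -0.0]
contact_force: [0.2, 0.4, -1.9]
gripper_width: 17.6
grasp_force: 58.7
```

```bash
python3 - <<'E'
from h import *
s=read_state();p,d=snap('scene','s1');snap('top','t1');print(s['position'].tolist(),s['contact_force'])
t=cv2.imread('pics/t1.png')
o=np.hstack([cv2.resize(p[220:310,290:410,::-1],(640,480),interpolation=cv2.INTER_CUBIC)]);cv2.imwrite('pics/c1.png',o)
E
```

```text
[546.2655766170337, -12.934120903713408, 102.00311233692733] [ 0.21446352  0.42807827 -1.91570832]
```

View pics/c1.png

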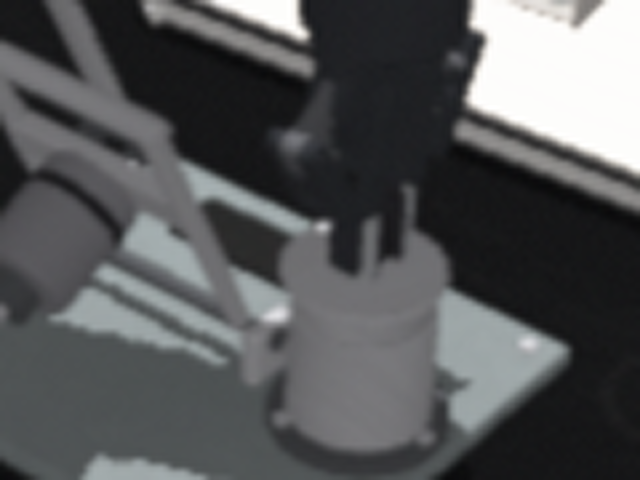

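The disc spans crop columns 280–450 and the cup 288–440, so it is centred above the cup. I'll lower it.

{"fn": "drive_tool", "kwargs": {
  "plan": [
    [[1,-0.6,0.4,-4,0],[1,0,0,-3,0],[1,0,0,-3,0],[1,0,0,-2,0],[1,0,0,-2,0],[1,0,0,0,0],[1,0,0,0,0]]
  ]
}}

```text
clock: 7.38
position: [545.5, -12.4, 88.1]
ee_rot: [-0.685, 0.729, 0.0, -0.0]
contact_force: [1.4, 0.5, -1.2]
gripper_width: 17.5
grasp_force: 58.7
```

{"fn": "drive_tool", "kwargs": {
  "plan": [
    [[1,0,0,-1,0],[1,0,0,-1,0],[1,0,0,0,0],[1,0,0,0,0]]
  ]
}}

```text
clock: 7.72
position: [545.7, -12.3, 86.4]
ee_rot: [-0.685, 0.729, -0.0, 0.0]
contact_force: [-0.2, 1.0, -1.5]
gripper_width: 17.7
grasp_force: 58.7
```

{"fn": "drive_tool", "kwargs": {
  "plan": [
    [[1,0,0,-0.7,0],[1,0,0,-0.7,0],[1,0,0,0,0],[1,0,0,0,0]]
  ]
}}

```text
clock: 8.05
position: [545.7, -12.3, 86.3]
ee_rot: [-0.685, 0.728, -0.0, 0.0]
contact_force: [-2.9, -0.7, 7.3]
gripper_width: 17.5
grasp_force: 59.6
```

The TCP met contact at 86.3 mm, exactly the seated height. I'll release, rise, and go round to in front of the kickstand foot.

{"fn": "drive_tool", "kwargs": {
  "plan": [
    [[0.3,0,0,0.5,0],[0,0,0,0,0],[-0.3,0,0,0,0],[-0.3,0,0,0,0],[-0.3,0,0,0,0],[-0.3,0,0,8,0],[-0.3,0,0,20,0],[-0.3,0,0,35,0],[-0.3,0,0,40,0],[-0.3,0,0,40,0],[-0.3,0,0,40,0],[-0.3,0,0,40,0],[-0.3,0,0,25,0],[0.5,-20,20,0,0],[1,-25,25,0,0],[1,-25,25,0,0],[1,-25,25,0,0],[1,-20,25,0,0],[1,0,4,0,0],[1,0,0,0,0]]
  ]
}}

```text
clock: 9.72
position: [429.8, 112.8, 334.4]
ee_rot: [-0.686, 0.727, -0.0, 0.001]
contact_force: [0.2, -0.1, -0.9]
gripper_width: -0.1
grasp_force: 0.0
```

```bash
python3 - <<'E'
from h import *
s=read_state();p,d=snap('scene','s2');t,dt=snap('top','t2');print(s['position'].tolist(),s['contact_force'],s['gripper_width'],s['clock'])
o=np.hstack([cv2.resize(p[195:310,280:400,::-1],(480,460),interpolation=cv2.INTER_CUBIC),cv2.resize(t[180:265,265:325+14,::-1],(320,460),interpolation=cv2.INTER_CUBIC)]);cv2.imwrite('pics/c2.png',o)
print([ (u,v,w('top',dt,u,v).round(1)) for u,v in[(334,214),(348,214),(334,226),(348,227),(353,219)]])
E
```

```text
[429.7556120077646, 112.7631779135866, 334.4397025163319] [ 0.16481854 -0.11418405 -0.91953102] -0.06645576575899757 9.7167
[(334, 214, array([561. ,  11.7,  84.7])), (348, 214, array([561.7, -29.1,  84.6])), (334, 226, array([525.9,  11.2,  85.4])), (348, 227, array([523.8, -29.8,  82.9])), (353, 219, array([547.4, -44. ,  83.1]))]
```

View pics/c2.png

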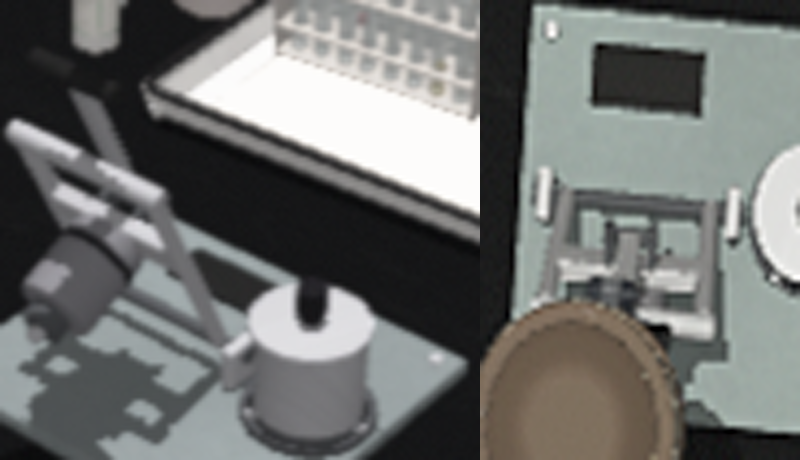

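The cover sits level on the cup: its disc top reads 83–85 mm all round, against 83 expected. The foot appears at scene (298,212), which matches the model's (297,213). Next I lower the shut fingers in front of the foot and push it over.

{"fn": "drive_tool", "kwargs": {
  "plan": [
    [[1,0,0,-30,0],[1,0,0,-35,0],[1,0,0,-30,0],[1,0,0,-12,0],[1,0,0,0,0],[1,10,0,0,0],[1,8,-0.5,0,0],[1,8,-0.5,0,0],[1,8,-0.5,0,0],[1,8,-0.5,0,0],[1,8,-0.5,0,0],[1,8,-0.5,0,0],[1,0,0,0,0]]
  ]
}}

```text
clock: 10.9
position: [490.2, 108.7, 226.3]
ee_rot: [-0.685, 0.729, -0.0, 0.0]
contact_force: [-0.1, -0.1, 0.5]
gripper_width: 0.3
grasp_force: 0.0
```

```bash
python3 - <<'E'
from h import *
s=read_state();p,d=snap('scene','s3');print(s['position'].tolist(),s['contact_force'])
o=cv2.resize(p[195:310,280:400,::-1],(480,460),interpolation=cv2.INTER_CUBIC);cv2.imwrite('pics/c3.png',o)
E
```

```text
[490.15161538770064, 108.73411317931676, 226.31090072168956] [-0.12745224 -0.1417253   0.53548593]
```

View pics/c3.png

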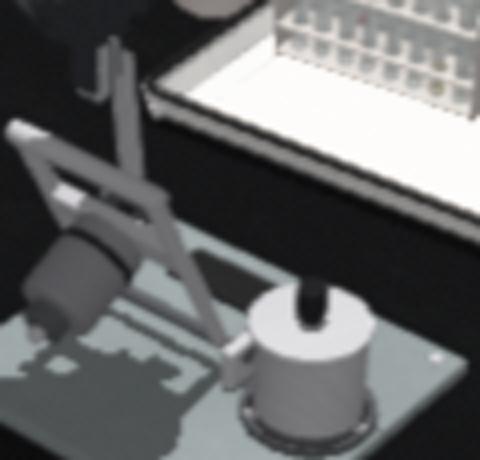

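The leg is being pushed and now stands almost upright, from crop (135,190) to (120,40). The frame is still on its stop, so I continue.

{"fn": "drive_tool", "kwargs": {
  "plan": [
    [[1,6,-0.4,0,0],[1,6,-0.4,0,0],[1,6,-0.4,0,0],[1,6,-0.4,0,0],[1,6,-0.4,0,0],[1,0,0,0,0],[1,0,0,0,0],[1,0,0,0,0],[1,0,0,0,0],[1,0,0,0,0]]
  ]
}}

```text
clock: 11.78
position: [518.3, 106.7, 226.5]
ee_rot: [-0.685, 0.729, 0.0, 0.0]
contact_force: [-0.7, -0.3, 0.3]
gripper_width: 0.5
grasp_force: 0.0
```

```bash
python3 - <<'E'
from h import *
s=read_state();p,d=snap('scene','s4');print(s['position'].tolist(),s['contact_force'])
o=cv2.resize(p[195:310,280:400,::-1],(480,460),interpolation=cv2.INTER_CUBIC);cv2.imwrite('pics/c4.png',o)
E
```

```text
[518.3195366360774, 106.67169799018059, 226.46273475983006] [-0.67327915 -0.31958743  0.26615245]
```

View pics/c4.png

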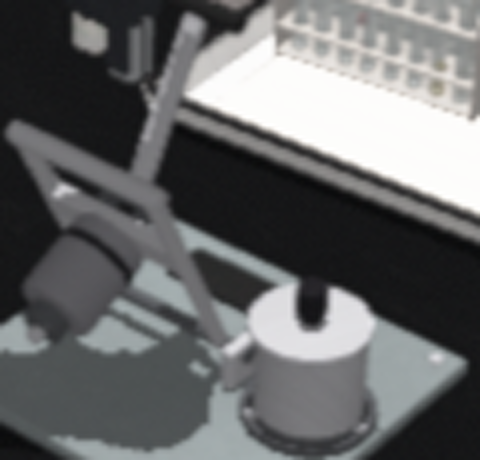

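{"fn": "drive_tool", "kwargs": {
  "plan": [
    [[1,0,0,0,0],[1,0,0,0,0],[1,0,0,0,0],[1,0,0,0,0]]
  ]
}}

```text
clock: 12.17
position: [518.5, 106.7, 226.4]
ee_rot: [-0.685, 0.729, 0.0, 0.0]
contact_force: [-0.3, 0.7, -0.3]
gripper_width: -0.4
grasp_force: 0.0
```

```bash
cat >> h.py <<'E'
yaw=np.radians(-3.55);Rb=np.array([[np.cos(yaw),-np.sin(yaw)],[np.sin(yaw),np.cos(yaw)]]);ob=np.array([552.8,107.5])
def S(x,y,z): return np.array([*(Rb@[x,y]+ob),z])
def F(x,y,z,q): a=q-.45; return S(x*np.cos(a)+z*np.sin(a),y,34-x*np.sin(a)+z*np.cos(a))
def foot(q,k,L=123,y=0): return F(20+L*np.sin(k),y,100+L*np.cos(k),q)
E
python3 - <<'E'
from h import *
s=read_state();p,d=snap('scene','s5');t,dt=snap('top','t5');print(s['position'],s['contact_force'],s['clock'])
o=np.hstack([cv2.resize(p[195:310,280:400,::-1],(480,460),interpolation=cv2.INTER_CUBIC),cv2.resize(t[180:265,265:339,::-1],(320,460),interpolation=cv2.INTER_CUBIC)]);cv2.imwrite('pics/c5.png',o)
for k in(.45,.6,.75,.9,1.1,1.4,2.7):
  f=foot(0,k);print(k,f.round(),'crop',((proj('scene',f)-[280,195])*4).round(),'end',((proj('scene',foot(0,k,y=-32))-[280,195])*4).round(),((proj('top',f)-[265,180])*[4.32,5.41]).round())
E
```

```text
[518.50194318 106.70980314 226.42858099] [-0.32022348  0.6870927  -0.31674971] 12.1667
0.45 [527. 109. 256.] crop [131.  18.] end [173.  37.] [144. 221.]
0.6 [546. 108. 254.] crop [151.   9.] end [193.  27.] [146. 183.]
0.75 [564. 107. 250.] crop [170.   3.] end [213.  21.] [149. 146.]
0.9 [581. 106. 243.] crop [189.   2.] end [231.  20.] [152. 112.]
1.1 [602. 104. 231.] crop [210.   8.] end [252.  25.] [155.  72.]
1.4 [627. 103. 204.] crop [235.  29.] end [276.  47.] [160.  28.]
2.7 [623. 103.  55.] crop [224. 229.] end [263. 248.] [166.  74.]
```

View pics/c5.png

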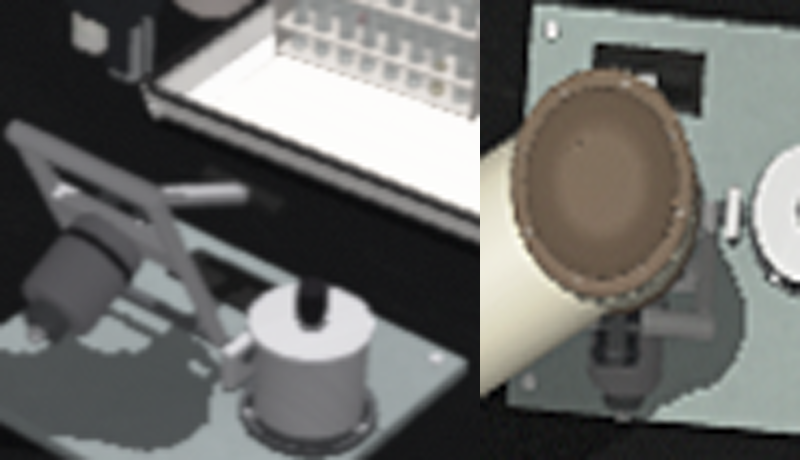

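The leg is past centre and falling to the rear. I'll move above the grip bar with the fingers part open.

{"fn": "drive_tool", "kwargs": {
  "plan": [
    [[1,0,0,30,0],[1,0,0,24,0],[0,-15,2,0,0],[0,-20,3,0,0],[0,0,0.5,0,0],[0,0,0,0,0],[0,0,0,0,0],[0,0,0,0,0]]
  ]
}}

```text
clock: 12.93
position: [484.0, 112.2, 280.2]
ee_rot: [-0.685, 0.729, -0.0, -0.0]
contact_force: [0.3, 0.6, -0.5]
gripper_width: 43.1
grasp_force: 0.0
```

```bash
python3 - <<'E'
from h import *
s=read_state();p,d=snap('scene','s6');print(s['position'],s['gripper_width'],s['clock'])
for q,k in((0,2.0),(0,2.5),(0,2.7)):
  for y in(-25,-10):
    f=foot(q,k,y=y);u=proj('scene',f);print(k,y,f.round(),u.round(1),w('scene',d,*u.round().astype(int)).round(),p[int(round(u[1])),int(round(u[0]))])
for y in(-30,30):
    u=proj('scene',F(0,y,160,0));print('bar',F(0,y,160,0).round(),w('scene',d,*u.round().astype(int)).round())
E
```

```text
[483.99458449 112.18269847 280.22025156] 43.06657963531995 12.9333
2.0 -25 [649.  77. 135.] [351.3 225.7] [820. 186.   5.] [253 252 251]
2.0 -10 [649.  91. 135.] [346.6 223.6] [824. 202.   3.] [253 252 251]
2.5 -25 [635.  77.  76.] [347.  247.2] [728. 137.   1.] [22 21 22]
2.5 -10 [636.  92.  76.] [342.4 245.1] [728. 154.   0.] [22 22 23]
2.7 -25 [621.  78.  55.] [343.5 256. ] [614.  72.  62.] [38 38 38]
2.7 -10 [622.  93.  55.] [339.  253.8] [616.  89.  60.] [39 40 39]
bar [481.  82. 178.] [477.  78. 183.]
bar [485. 142. 178.] [479. 136. 184.]
```

The foot surface reads about (615,·,61) mm, so the kickstand is fully down at 2.70 and the frame is still leaning. I'll go down onto the bar.

{"fn": "drive_tool", "kwargs": {
  "plan": [
    [[0,-0.5,-0.4,-25,0],[0,0,0,-30,0],[0,0,0,-25,0],[0,0,0,-20,0],[0,0,0,-12,0],[0,0,0,-6,0],[0,0,0,0,0],[0,0,0,0,0]]
  ]
}}

```text
clock: 13.65
position: [483.7, 111.9, 162.6]
ee_rot: [-0.685, 0.729, -0.0, 0.0]
contact_force: [-0.2, -0.5, 0.2]
gripper_width: 43.0
grasp_force: 0.0
```

{"fn": "drive_tool", "kwargs": {
  "plan": [
    [[1,0,0,0,0],[1,0,0,0,0],[1,0,0,0,0],[1,0,0,0,0],[1,0,0,0,0],[1,0,0,0,0]]
  ]
}}

```text
clock: 14.15
position: [483.7, 112.1, 163.6]
ee_rot: [-0.685, 0.729, -0.0, 0.001]
contact_force: [-1.4, 0.4, 6.0]
gripper_width: 11.9
grasp_force: 58.8
```

{"fn": "drive_tool", "kwargs": {
  "plan": [
    [[1,3.6,-0.2,1.7,0],[1,3.7,-0.2,1.6,0],[1,7.4,-0.5,2.9,0],[1,7.6,-0.5,2.5,0],[1,7.7,-0.5,2.2,0],[1,7.8,-0.5,1.8,0],[1,7.9,-0.5,1.4,0],[1,7.9,-0.5,1.0,0],[1,4,-0.2,0.3,0],[1,0,0,0,0],[1,0,0,0,0],[1,0,0,0,0]]
  ]
}}

```text
clock: 15.15
position: [540.3, 108.2, 178.2]
ee_rot: [-0.685, 0.729, 0.0, -0.0]
contact_force: [-2.6, 0.5, 4.6]
gripper_width: 11.5
grasp_force: 63.6
```

{"fn": "drive_tool", "kwargs": {
  "plan": [
    [[1,3,-0.2,0.2,0],[1,3,-0.2,0.2,0],[1,2,-0.1,0.1,0],[1,0,0,0,0],[1,0,0,0,0],[1,0,0,0,0]]
  ]
}}

```text
clock: 15.65
position: [547.7, 107.7, 178.6]
ee_rot: [-0.685, 0.729, 0.001, -0.001]
contact_force: [-4.0, 0.6, 6.9]
gripper_width: 12.0
grasp_force: 63.7
```

{"fn": "drive_tool", "kwargs": {
  "plan": [
    [[1,2,-0.1,0.1,0],[1,2,-0.1,0,0],[1,0,0,0,0],[1,0,0,0,0],[1,0,0,0,0]]
  ]
}}

```text
clock: 16.07
position: [551.2, 107.5, 178.7]
ee_rot: [-0.685, 0.729, 0.001, -0.001]
contact_force: [-4.8, 0.8, 7.3]
gripper_width: 11.8
grasp_force: 63.8
```

{"fn": "drive_tool", "kwargs": {
  "plan": [
    [[1,1.5,-0.1,0,0],[1,0,0,0,0],[1,0,0,0,0],[1,0,0,0,0]]
  ]
}}

```text
clock: 16.4
position: [552.5, 107.4, 178.7]
ee_rot: [-0.685, 0.729, 0.001, -0.002]
contact_force: [-4.6, 2.4, 8.0]
gripper_width: 11.7
grasp_force: 63.8
```

```bash
python3 - <<'E'
from h import *
s=read_state();p,d=snap('scene','s8');print(s['position'],s['contact_force'],s['clock'])
for q in(.40,.43,.45,.47):
  for y in(-25,-15):
    f=foot(q,2.7,y=y);u=proj('scene',f);print(q,y,f.round(1),u.round(1),w('scene',d,*u.round().astype(int)).round(1))
for y in (-40,40):
  u=proj('scene',F(0,y,160,.45));print('bar',F(0,y,160,.45).round(1),w('scene',d,*u.round().astype(int)).round(1))
E
```

```text
[552.46413886 107.37610967 178.70691452] [-4.59666521  2.35412774  7.97568187] 16.4
0.4 -25 [624.1  78.   26.4] [343.8 264.6] [619.1  74.2  29.8]
0.4 -15 [624.8  88.   26.4] [340.8 263.1] [620.8  84.8  30.5]
0.43 -25 [623.9  78.   24.3] [343.7 265.3] [619.1  74.2  29.8]
0.43 -15 [624.5  88.   24.3] [340.7 263.8] [618.7  83.4  29.1]
0.45 -25 [623.7  78.1  22.8] [343.7 265.8] [617.   72.7  28.4]
0.45 -15 [624.3  88.   22.8] [340.7 264.3] [618.7  83.4  29.1]
0.47 -25 [623.4  78.1  21.4] [343.6 266.3] [617.   72.7  28.4]
0.47 -15 [624.1  88.1  21.4] [340.6 264.8] [617.6  82.5  27. ]
bar [550.3  67.6 194. ] [544.9  64.9 197.1]
bar [555.3 147.4 194. ] [544.4 138.4 203.1]
```

{"fn": "drive_tool", "kwargs": {
  "plan": [
    [[1,1.5,-0.1,0,0],[1,0,0,0,0],[1,0,0,0,0],[1,0,0,0,0]]
  ]
}}

```text
clock: 16.78
position: [553.2, 107.3, 178.7]
ee_rot: [-0.685, 0.729, 0.002, -0.002]
contact_force: [-8.2, 2.7, 9.2]
gripper_width: 11.7
grasp_force: 64.0
```

{"fn": "drive_tool", "kwargs": {
  "plan": [
    [[1,1.5,-0.1,0,0],[1,0,0,0,0],[1,0,0,0,0],[1,0,0,0,0]]
  ]
}}

```text
clock: 17.12
position: [553.4, 107.3, 178.7]
ee_rot: [-0.685, 0.729, 0.002, -0.003]
contact_force: [-10.2, 4.3, 11.5]
gripper_width: 12.0
grasp_force: 64.3
```

The bar moved only 0.2 mm for 1.5 mm commanded while the force grew, at 69.7 mm of travel (69.5 predicted), so the foot is bearing. I'll push slightly more to make it firm, then check it holds.

{"fn": "drive_tool", "kwargs": {
  "plan": [
    [[1,2,-0.1,0,0],[1,0,0,0,0],[1,0,0,0,0],[1,0,0,0,0],[1,0,0,0,0],[1,0,0,0,0],[1,0,0,0,0],[1,0,0,0,0],[1,0,0,0,0],[1,0,0,0,0],[1,0,0,0,0],[1,0,0,0,0]]
  ]
}}

```text
clock: 18.12
position: [553.8, 107.2, 178.7]
ee_rot: [-0.685, 0.729, 0.004, -0.005]
contact_force: [-15.2, 6.1, 13.9]
gripper_width: 11.9
grasp_force: 64.7
```

```bash
python3 - <<'E'
from h import *
s=read_state();p,d=snap('scene','s9');t,dt=snap('top','t9');print(s['position'],s['contact_force'],s['clock'])
for x,y in((20,0),(-20,-10),(0,28),(0,-30)):
  u=proj('top',S(x,-120+y,83));print('cover',u.round(),w('top',dt,*u.round().astype(int)).round(1))
for y in(-25,-15):
    f=foot(.45,2.7,y=y);u=proj('scene',f);print(f.round(1),w('scene',d,*u.round().astype(int)).round(1))
E
```

```text
[553.78603177 107.19312894 178.70678437] [-15.17660651   6.05138905  13.93413124] 18.1167
cover [343. 213.] [564.4 -14.5  84.6]
cover [345. 227.] [523.5 -20.9  85.8]
cover [333. 219.] [546.6  14.3  81.1]
cover [352. 220.] [544.5 -41.1  83.2]
[623.7  78.1  22.8] [618.5  73.6  27.1]
[624.3  88.   22.8] [620.5  84.5  27.6]
```

The grip is holding steady with the foot firmly on the pad, and the cover is still seated and level. I'm handing in.

```bash
python3 -c "from bench import *; print(job_done())"
```

```text
the job is handed in; nothing more can be done
None
```

The job is handed in at about 18 s on the clock: the cover is seated level on the cup and released, the kickstand was flipped fully down with the frame still leaning, and the frame is now held upright by its bar with the foot bearing on the pad.

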